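# Close the quick-release vise on a pine strip

### The arm

A 6-joint arm with a two-finger parallel gripper is mounted at the origin on a cart in front of the work surface, level with it; the furniture and walls round the work are solid. World frame = base frame: x ahead of the robot, y to its left, z up, the work surface at z = 0. Lengths are in m, angles in degrees, forces in N, time in s.
With the tool pointing down it reaches from about 0.4 to 0.825 m from the base axis. Payload 7 kg.
Tool frame: the origin (TCP) lies at the centre of the arm's flange, where the gripper is bolted on; the fingertips stand 178 mm ahead of it and the grasp point (between the pads) lies 159 mm ahead of it (tip_reach is the distance from the TCP to the fingertips, in m); z points along the fingers, y is the line along which they close (so a half turn about z gives the same grasp; the last joint's range is limited). The gripper opens to 88 mm and grips with 3 to 60 N. Pads are 19 mm wide; open, the fingers measure 130 mm over their backs; the gripper's body (78 mm by 193 mm) begins 47 mm behind the grasp point.
Start: joints at [-56.144, 20.546, 0.682, 0, -70.136, -16.507], TCP at [0.201, -0.644, 0.405] pointing down, gripper open.
Joint ranges: [-176.03, 176.03], [-82.01, 121.73], [-58.28, 71.71], [-173.87, 95.51], [-174.79, -0.11], [-173.66, 173.66]. Speed limits (degrees/s): [136.94, 136.94, 172.46, 180, 180, 180].

### API

Orientations are given as [roll, pitch, yaw] about the fixed x, y, z axes, in that order (R = Rz(yaw) Ry(pitch) Rx(roll)).
In Python, from plant import * gives the robot as it stands.
- The arm moves only by the shell command python3 -m handwheel 'ROWS'. ROWS is JSON, a list of rows, each a list of 7 numbers: the opening, from -1 (shut) to 1 (fully open), then the shift along the tool's x, y, z as a fraction of full scale, then the turn, a rotation vector about the tool's x, y, z as a fraction of full scale. A call has 1 to 5 rows; each row shifts and turns the commanded pose from where the row before left it, along the tool's axes as they then stand; what a row does not reach is not made up. Full scale, the value 1, is 0.025 m for a shift and 6 degrees for a turn. A row lasts 1/8 s, in which the tool goes at most 62.5 mm and 10.7 degrees, less where a joint would pass 70% of its speed; a pose out of reach is approached as far as the arm can. A call with a number of a shift or a turn outside -1 to 1 is refused whole. A call with a gripper value outside its range is refused whole. The fingers move at their own pace and stop on an object; the grip force is fixed at half the most. Time passes only in rows, so rows that do not move let the fingers close. It gives the time, the measured TCP pose, the force, the opening and the grip force at its end, in the units of the state.
- get_obs(): the state, without advancing time (a new reading comes with each control period).
- snapshot(name): name is "scene" or "top" or "wrist"; returns a dict with "color" (384x512x3 uint8, red, green, blue), "fx", "fy", "cx", "cy" (pixels), "R" (3x3) and "t" (3): a world point X has camera coordinates R X + t; the wrist camera has in their place "tool_from_camera" (4x4, takes a point from camera to tool coordinates, whose origin is the TCP and whose axes are the flange's). Camera axes: x right, y down, z forward; pixel columns grow to the right and rows downward; lengths in m; the calibration is good to about 2 mm. A picture is of the moment at which its call begins: read the wrist's pose just before it. There is no depth.
- close_job(): hands the job in; it is judged then, once.
The state is a dict: "clock": time; "joint_pos": joint angles; "qvel": joint speeds; "tau": joint torques, N m; "tool_pos": TCP position; "orientation": TCP orientation; "force": force on the tool from outside, world axes, zero at the start; "moment": the same for the moment, N m; "opening": finger opening in m; "gripper_force": force on a finger pad.
Only numpy, scipy, OpenCV 4.12 (cv2) and the standard library are available. Lean on these libraries where they do the work, as an engineer would, in place of code of your own. Each camera call takes 0.05 s, during which the arm holds its last target. There are 200 camera calls.

### The job

Clamp the pine strip in the blue quick-release vise: hold the red lever pressed down, slide the moving jaw lightly up against the strip so that it pushes the strip home to the fixed jaw, and let the lever spring up so that the jaw locks there. Then wind the crank clockwise (seen from the crank end), about a full turn, until the strip is held tight and square between the jaws, and let go. Leave the glue bottle, the cork block and the grey cup where they stand.

Things in the scene. Friction and masses are not known exactly. Their poses are not given: they have to be found in the camera images.
- vise: Blue vise on the bench. Origin: on the bench top under the middle of its bed. +y is the closing direction, from crank to fixed jaw; x across; z up. Bed 120 (x) by 310 (y) mm, 14 high. Fixed jaw 130 mm wide, 82 high, face at y = +100 mm. The carriage (90 wide, 46 along y, 99 high) slides along y with moving jaw, lever and crank: locked while the lever is up (slips above 90 N), else 2 to 5 N.
- fixed_face (a point): Middle of the steel face of the fixed jaw, 25 mm above the bench.
- jaw_face (a point): Middle of the steel face of the moving jaw (110 mm wide, top 98 mm high), 25 mm above the bench. Its distance along the vise's y to fixed_face is the jaw opening: 86 to 145 mm at the start, 55 mm when both jaws touch the strip.
- release (a joint): Angle (rad) of the red lever, 44 mm wide, 60 mm long, on top of the carriage. 0 = up, jaw locked (within 0.02); 0.29 = pressed down to level. The jaw slides freely above about 0.1; hold 0.2 or more. It hinges at its end nearer the jaw, 109 mm above the bench; press the other half straight down with 9 to 12 N. It springs up again by itself.
- lever_pad (a point): Top of the lever in the middle of its ribbed finger pocket, 40 mm from the hinge, about 124 mm above the bench when up, 11 mm lower when pressed. The pocket is 35 mm long (along the vise's y), 44 mm wide, with a 10 mm high cross ridge at its jaw end and a 7 mm lip at its free end; closed fingertips in it carry the jaw along by pushing ridge or lip.
- crank (a joint): Angle (rad) of the crank, 0.3 to 3.0 at the start, end stops at 0 and 16. Grows clockwise as seen from the crank end looking along the vise's +y (up, +x, down). 0 = peg straight up; the peg is (36 sin, 36 cos) mm in the vise's x and z from the screw axis. A turn advances the jaw 8 mm. Stays where left; needs 5 N at the peg, up to 10 N when tight.
- screw_axis (a point): Point on the screw's axis (80 mm above the bench, parallel to the vise's y) level with the middle of the peg. Slides with the carriage.
- peg (a point): Middle of the black crank peg, 16 mm thick, 70 mm long, parallel to the vise's y, 36 mm from the screw axis. Its black sleeve spins freely, so fingers can keep hold of it through whole turns (a grip of 15 to 30 N). The crank arm lies at its jaw end, 41 mm from this point; the carriage 80 mm and the lever's free end 60 mm from it.
- jaw (a joint): Compression (m) of the disc-spring pack behind the moving jaw, 15 N per mm: 0 = the jaw presses on nothing, 0.003 = the strip is clamped with 45 N; 0.006 to 0.008 after a full turn from contact.
- strip: Loose pine strip, 55 mm wide, 250 mm long, 22 mm thick, lying flat across the vise bed between the jaws, up to 8 mm short of the fixed jaw and slightly askew. Origin: centre of its underside (14 mm above the bench); x runs across its width, y along its length. Slides easily; the moving jaw pushes it home and squares it.
- glue: Bystander: white wood-glue bottle with a red cap, 53 mm thick, 151 mm high. Origin: centre of its underside.
- cork: Bystander: cork block 60 x 110 x 38 mm. Origin: centre of its underside.
- cup: Bystander: grey plastic mixing cup, 82 mm across, 112 mm high. Origin: centre of its underside.

How it is judged:
By the outcome, as a careful person would: the job done as asked, in the order asked, and still so for the second after the job is handed in, with the robot touching nothing.
It also fails if it takes over 61 s, if anything falls off the work surface, if the arm or the gripper's body presses on something with over 40 N, if the wrist force passes 120 N, or if a joint passes its speed limit or range.

## Working session

There is one attempt and no reset: what is moved stays moved. The work goes in short steps, Python scripts to look and compute and a shell command to move; the robot and the scene stay as the last step left them, time stands still between calls to the robot, and variables do not carry over. Pictures are saved under pics/ and viewed, at most 10 in all, crops included, and the job is handed in when it is done.

```bash
mkdir -p pics; ls; python3 - <<'E'
from plant import *
import cv2,numpy as np
o=get_obs();print({k:np.round(v,3).tolist() for k,v in o.items()})
for n in("scene","top"):
    s=snapshot(n);cv2.imwrite(f"pics/{n}0.png",s["color"][:,:,::-1]);print(n,s["fx"],s["fy"],s["cx"],s["cy"],np.round(s["R"],4).tolist(),np.round(s["t"],4).tolist())
s=snapshot("wrist");print(s["fx"],np.round(s["tool_from_camera"],4).tolist())
E
```

```text
pics
{'clock': 0.0, 'joint_pos': [-56.146, 20.591, 0.635, -0.023, -70.136, -16.507], 'qvel': [0.097, -0.075, 0.07, -0.044, 0.068, -0.089], 'tau': [-0.002, -58.273, 29.305, 6.997, 0.007, -0.0], 'tool_pos': [0.201, -0.644, 0.404], 'orientation': [179.905, -0.006, -162.661], 'force': [-0.879, -0.011, 0.031], 'moment': [-0.003, -0.003, -0.027], 'gripper_force': 0.0, 'opening': 0.088}
scene 452.8005877635171 452.8005877635171 244.9964365703719 199.96135966319756 [[-0.6439, -0.7647, 0.0249], [-0.369, 0.2819, -0.8857], [0.6703, -0.5795, -0.4636]] [0.3906, 0.2669, 0.8989]
top 432.00595439678153 432.00595439678153 252.5266703400606 192.48124491076385 [[0.0123, -0.9998, 0.0166], [-0.996, -0.0137, -0.0887], [0.0889, -0.0154, -0.9959]] [0.0485, 0.5253, 1.0711]
297.8608005935729 [[0.0011, -0.9524, -0.305, 0.0838], [1.0, 0.0008, 0.0009, -0.0007], [-0.0006, -0.305, 0.9524, 0.0206], [0.0, 0.0, 0.0, 1.0]]
```

View pics/scene0.png

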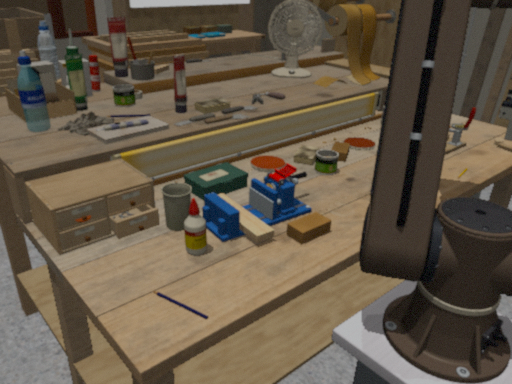

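View pics/top0.png

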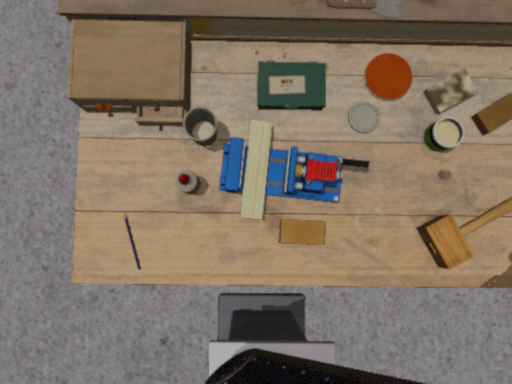

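The top view shows the vise with the fixed jaw at about (232,165), the strip at (256,170), the red lever at (323,170) and the crank peg at (355,164). The closing direction is roughly world +y. I'll enlarge both views.

```bash
python3 - <<'E'
import cv2,numpy as np
a=cv2.imread("pics/top0.png")[120:225,210:380];b=cv2.imread("pics/scene0.png")[155:250,190:330]
a=cv2.resize(a,None,fx=4.7,fy=4.7,interpolation=cv2.INTER_CUBIC)[:, :800]
cv2.imwrite("pics/topz.png",a)
E
```

```text
(no output)
```

View pics/topz.png

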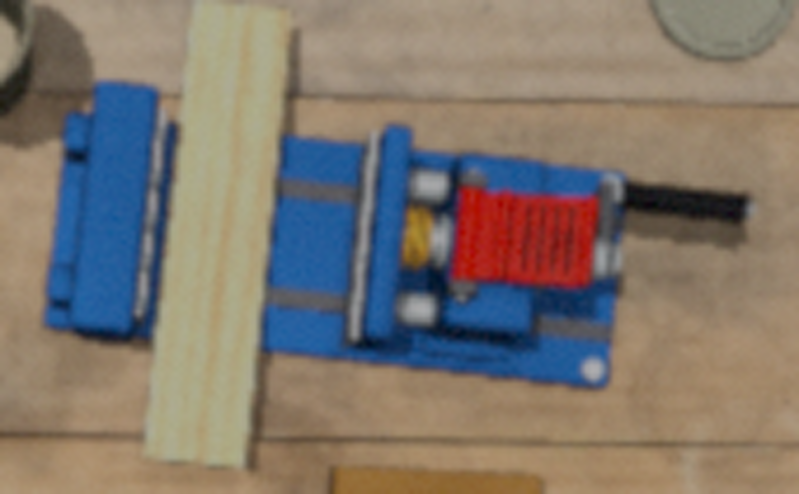

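```bash
cat > h.py <<'E'
from plant import *
import cv2,numpy as np
from scipy.spatial.transform import Rotation as Ro
def back(s,u,v,z):
    d=s["R"].T@np.array([(u-s["cx"])/s["fx"],(v-s["cy"])/s["fy"],1]);c=-s["R"].T@s["t"]
    return c+d*(z-c[2])/d[2]
def pose():
    o=get_obs();return np.array(o["tool_pos"]),Ro.from_euler("xyz",o["orientation"],degrees=True)
def proj_w(s,P,X):
    t,R=P;M=s["tool_from_camera"];x=R.inv().apply(np.atleast_2d(X)-t);x=(x-M[:3,3])@M[:3,:3]
    return np.c_[s["fx"]*x[:,0]/x[:,2]+s["cx"],s["fy"]*x[:,1]/x[:,2]+s["cy"]]
E
python3 - <<'E'
from h import *
s=snapshot("top")
P=dict(fixA=(162,105,.082),fixB=(137,325,.082),fixBackA=(97,83,.082),fixBackB=(75,328,.082),movA=(380,130,.098),movB=(352,342,.098),lev1=(460,188,.12),lev2=(602,198,.129),lev3=(595,288,.129),lev4=(452,282,.12),
 bed1=(626,176,.014),bed2=(608,386,.014),bedc=(593,369,.014),pegR=(625,193,.09),pegE=(748,208,.09),cork=(437,460,.038))
for k,(u,v,z) in P.items(): print(k,np.round(back(s,210+u/4.7,120+v/4.7,z)*1000,1))
E
```

```text
fixA [640.9  77.3  82. ]
fixB [527.   88.4  82. ]
fixBackA [651.9 110.9  82. ]
fixBackB [525. 120.  82.]
movA [626.5 -33.5  98. ]
movB [518.3 -19.9  98. ]
lev1 [593.7 -71.  120. ]
lev2 [ 588.2 -139.6  129. ]
lev3 [ 543.7 -135.9  129. ]
lev4 [546.7 -67.1 120. ]
bed1 [ 619.4 -177.7   14. ]
bed2 [ 503.8 -167.1   14. ]
bedc [ 512.9 -159.    14. ]
pegR [ 597.4 -159.8   90. ]
pegE [ 590.6 -222.8   90. ]
cork [461.6 -70.8  38. ]
```

```bash
python3 -m handwheel '[[-1,0,0,0,0,0,-1],[-1,0,0,0,0,0,-1],[-1,0,0,0,0,0,-1],[-1,0,0,0,0,0,-1],[-1,0,0,0,0,0,-1]]'
python3 -m handwheel '[[-1,0,0,0,0,0,-1],[-1,0,0,0,0,0,-1],[-1,0,0,0,0,0,-1],[-1,0,0,0,0,0,-1],[-1,0,0,0,0,0,-1]]'
python3 -m handwheel '[[-1,0,0,0,0,0,-1],[-1,-0.97,-0.55,0,0,0,-0.2],[-1,-0.97,-0.55,0,0,0,0],[-1,-0.97,-0.55,0,0,0,0],[-1,-0.97,-0.55,0,0,0,0]]'
```

```text
clock: 0.82
tool_pos: [0.2012, -0.6442, 0.4044]
orientation: [180.0, 0.0, -132.5]
force: [-0.5, 1.1, -0.3]
opening: 0.0432
gripper_force: 0.0
clock: 1.45
tool_pos: [0.2012, -0.6442, 0.4044]
orientation: [180.0, 0.0, -102.5]
force: [-0.2, 0.4, -1.0]
opening: 0.0007
gripper_force: 0.0
clock: 2.08
tool_pos: [0.2661, -0.5525, 0.4045]
orientation: [180.0, 0.0, -95.5]
force: [0.3, -0.2, -0.4]
opening: 0.0005
gripper_force: 0.0
```

```bash
python3 -m handwheel '[[-1,-0.97,-0.54,0,0,0,0],[-1,-0.97,-0.54,0,0,0,0],[-1,-0.97,-0.54,0,0,0,0],[-1,-0.97,-0.54,0,0,0,0],[-1,-0.97,-0.54,0,0,0,0]]' >/dev/null
python3 -m handwheel '[[-1,-0.97,-0.54,0,0,0,0],[-1,-0.97,-0.54,0,0,0,0],[-1,-0.97,-0.54,0,0,0,0],[-1,-0.97,-0.54,0,0,0,0],[-1,-0.97,-0.54,0,0,0,0]]' >/dev/null
python3 -m handwheel '[[-1,-0.97,-0.54,0,0,0,0],[-1,-0.97,-0.54,0,0,0,0],[-1,-0.97,-0.54,0,0,0,0],[-1,-0.97,-0.54,0,0,0,0],[-1,-0.97,-0.54,0,0,0,0]]' >/dev/null
python3 -m handwheel '[[-1,-0.97,-0.54,0,0,0,0],[-1,-0.97,-0.54,0,0,0,0],[-1,-0.97,-0.54,0,0,0,0],[-1,-0.97,-0.54,0,0,0,0],[-1,0,0,0,0,0,0]]'
python3 - <<'E'
from h import *
P=pose();s=snapshot("wrist");np.save("w1.npy",dict(s=s,t=P[0],e=P[1].as_quat()),allow_pickle=True)
cv2.imwrite("pics/w1.png",cv2.resize(s["color"][:,:,::-1],(768,576),interpolation=cv2.INTER_CUBIC))
print(P[0],proj_w(s,P,[[.566,-.118,.124]])*1.5)
E
```

```text
clock: 4.58
tool_pos: [0.5656, -0.1177, 0.4043]
orientation: [180.0, 0.0, -95.3]
force: [-0.5, 0.0, 0.4]
opening: 0.0002
gripper_force: 0.0
[ 0.56556767 -0.11771259  0.40426339] [[374.87498364 295.83474324]]
```

View pics/w1.png

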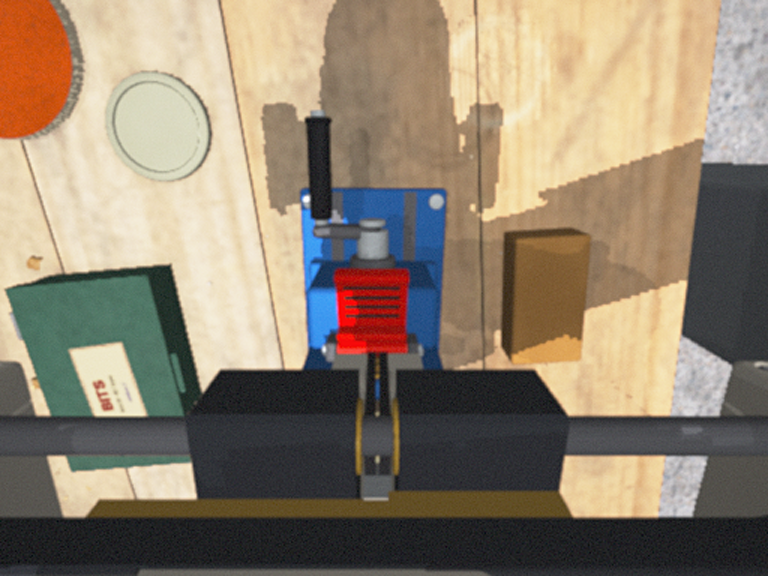

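The wrist view shows the lever from (373,268) to (373,350), with the ribs centred near (373,305). The peg runs from (318,118) to (322,218), on the +x side, and the arm is about level at (345,230).

```bash
python3 - <<'E'
from h import *
d=np.load("w1.npy",allow_pickle=True).item();s=d["s"];R=Ro.from_quat(d["e"]);M=s["tool_from_camera"]
def wb(u,v,z):
    q=M[:3,:3]@np.array([(u/1.5-s["cx"])/s["fx"],(v/1.5-s["cy"])/s["fy"],1])
    q=R.apply(q);c=R.apply(M[:3,3])+d["t"];return np.round((c+q*(z-c[2])/q[2])*1000,1)
print("free",wb(373,268,.133),"pad",wb(373,304,.124),"ridge",wb(373,350,.122),wb(335,350,.122),wb(410,350,.122))
for z in(.065,.08,.095): print("peg",wb(318,118,z),wb(322,218,z))
print("bed",wb(302,188,.014),wb(447,188,.014), "hub",wb(373,222,.09))
E
```

```text
free [ 565.2 -137.8  133. ] pad [ 567.6 -112.9  124. ] ridge [570.7 -81.2 122. ] [594.9 -83.4 122. ] [547.1 -79.  122. ]
peg [ 594.  -226.1   65. ] [ 599.9 -160.3   65. ]
peg [ 592.2 -225.    80. ] [ 597.9 -162.2   80. ]
peg [ 590.5 -223.8   95. ] [ 595.9 -164.2   95. ]
bed [ 619.6 -179.1   14. ] [ 503.1 -168.3   14. ] hub [ 563.6 -157.9   90. ]
```

```bash
python3 -m handwheel '[[-1,-0.1,-0.05,1,0,0,0],[-1,0,0,1,0,0,0],[-1,0,0,1,0,0,0],[-1,0,0,0.8,0,0,0],[-1,0,0,0,0,0,0]]'
python3 -m handwheel '[[-1,0,0,0.2,0,0,0],[-1,0,0,0.1,0,0,0],[-1,0,0,0,0,0,0]]'
python3 -m handwheel '[[-1,0,0,0.1,0,0,0],[-1,0,0,0.1,0,0,0],[-1,0,0,0,0,0,0]]'
```

```text
clock: 5.25
tool_pos: [0.5654, -0.1168, 0.3083]
orientation: [179.8, 0.0, -95.5]
force: [-2.1, 6.0, -1.5]
opening: 0.0001
gripper_force: 2.1
clock: 5.62
tool_pos: [0.5664, -0.1171, 0.3031]
orientation: [-179.9, -0.0, -95.4]
force: [-1.0, -1.1, 5.0]
opening: 0.0005
gripper_force: 2.2
clock: 6.0
tool_pos: [0.5665, -0.1171, 0.2984]
orientation: [-179.9, -0.0, -95.4]
force: [-2.4, -0.7, 7.9]
opening: -0.0001
gripper_force: 3.9
```

```bash
python3 -m handwheel '[[-1,0,0,0.1,0,0,0],[-1,0,0,0.1,0,0,0],[-1,0,0,0.06,0,0,0],[-1,0,0,0,0,0,0]]'; python3 - <<'E'
from h import *
s=snapshot("wrist");cv2.imwrite("pics/w2.png",cv2.resize(s["color"][200:,120:392,::-1],(680,460),interpolation=cv2.INTER_CUBIC))
E
```

```text
clock: 6.5
tool_pos: [0.5665, -0.117, 0.2919]
orientation: [-179.9, -0.0, -95.4]
force: [-2.8, -2.0, 8.1]
opening: 0.0003
gripper_force: 4.1
```

View pics/w2.png

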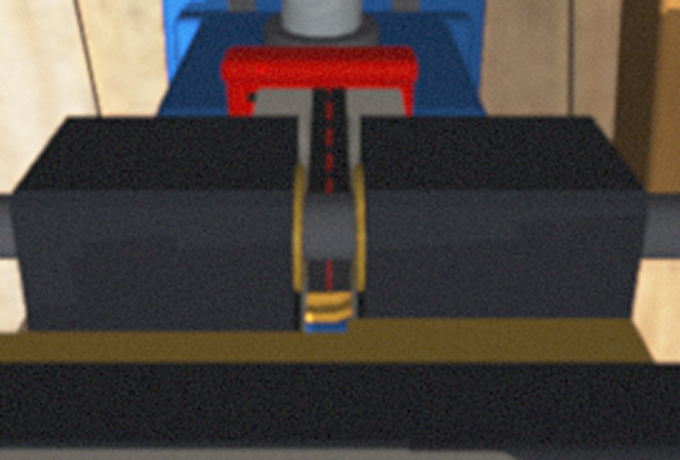

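The fingertips sit in the red pocket, just ahead of the lip at (320,65), and the lever is nearly level. Next I slide the jaw.

```bash
python3 -m handwheel '[[-1,0,0,0.06,0,0,0],[-1,-0.2,0,0,0,0,0],[-1,-0.2,0,0,0,0,0],[-1,-0.2,0,0,0,0,0],[-1,0,0,0,0,0,0]]'
python3 -m handwheel '[[-1,-0.2,0,0,0,0,0],[-1,-0.2,0,0,0,0,0],[-1,-0.2,0,0,0,0,0],[-1,0,0,0,0,0,0]]'
```

```text
clock: 7.18
tool_pos: [0.568, -0.1015, 0.2907]
orientation: [-179.9, 0.0, -95.4]
force: [-3.1, 2.9, 10.3]
opening: 0.0001
gripper_force: 5.1
clock: 7.68
tool_pos: [0.5694, -0.0865, 0.2907]
orientation: [-179.9, 0.0, -95.4]
force: [-3.3, 2.3, 9.9]
opening: 0.0008
gripper_force: 5.1
```

```bash
python3 - <<'E'
from h import *
s=snapshot("scene");cv2.imwrite("pics/s2.png",cv2.resize(s["color"][130:255,180:340,::-1],None,fx=4.7,fy=4.7,interpolation=cv2.INTER_CUBIC))
E
```

```text
(no output)
```

View pics/s2.png

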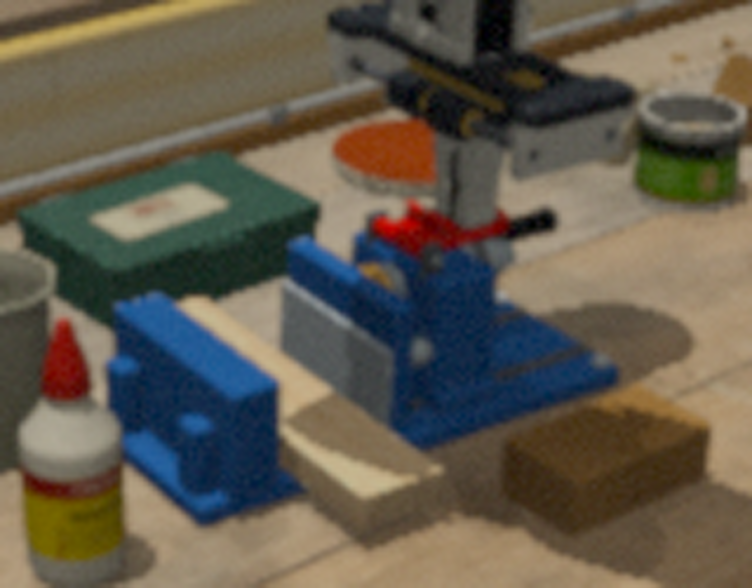

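The jaw has followed: the bed is now exposed behind the carriage, and the jaw face at (335,340) is near the strip. I'll continue.

```bash
python3 -m handwheel '[[-1,-0.2,0,0,0,0,0],[-1,-0.2,0,0,0,0,0],[-1,0,0,0,0,0,0]]'
python3 -m handwheel '[[-1,-0.1,0,0,0,0,0],[-1,-0.1,0,0,0,0,0],[-1,0,0,0,0,0,0]]'
python3 -m handwheel '[[-1,-0.1,0,0,0,0,0],[-1,0,0,0,0,0,0]]'
```

```text
clock: 8.1
tool_pos: [0.5704, -0.0766, 0.2907]
orientation: [-179.9, 0.0, -95.4]
force: [-3.5, 3.2, 9.3]
opening: 0.0006
gripper_force: 5.0
clock: 8.48
tool_pos: [0.5708, -0.0721, 0.2907]
orientation: [-179.9, -0.0, -95.4]
force: [-2.7, -1.3, 10.2]
opening: 0.0006
gripper_force: 4.8
clock: 8.72
tool_pos: [0.5711, -0.0696, 0.2908]
orientation: [-179.9, -0.0, -95.4]
force: [-3.0, -0.9, 9.3]
opening: 0.0003
gripper_force: 4.8
```

```bash
for i in 1 ; do
python3 -m handwheel '[[-1,-0.1,0,0,0,0,0],[-1,0,0,0,0,0,0]]'
python3 -m handwheel '[[-1,-0.1,0,0,0,0,0],[-1,0,0,0,0,0,0]]'
python3 -m handwheel '[[-1,-0.1,0,0,0,0,0],[-1,0,0,0,0,0,0]]'
python3 -m handwheel '[[-1,-0.1,0,0,0,0,0],[-1,0,0,0,0,0,0]]'; done | egrep 'pos|^force'
python3 - <<'E'
from h import *
s=snapshot("scene");cv2.imwrite("pics/s3.png",cv2.resize(s["color"][130:255,180:340,::-1],None,fx=4.7,fy=4.7,interpolation=cv2.INTER_CUBIC))
E
```

```text
tool_pos: [0.5713, -0.0672, 0.2907]
force: [-2.4, -1.5, 9.5]
tool_pos: [0.5716, -0.0652, 0.2908]
force: [-1.6, -6.1, 9.1]
tool_pos: [0.5719, -0.0629, 0.2909]
force: [-1.1, -6.6, 9.6]
tool_pos: [0.5723, -0.0605, 0.2911]
force: [-0.6, -6.2, 10.3]
```

View pics/s3.png

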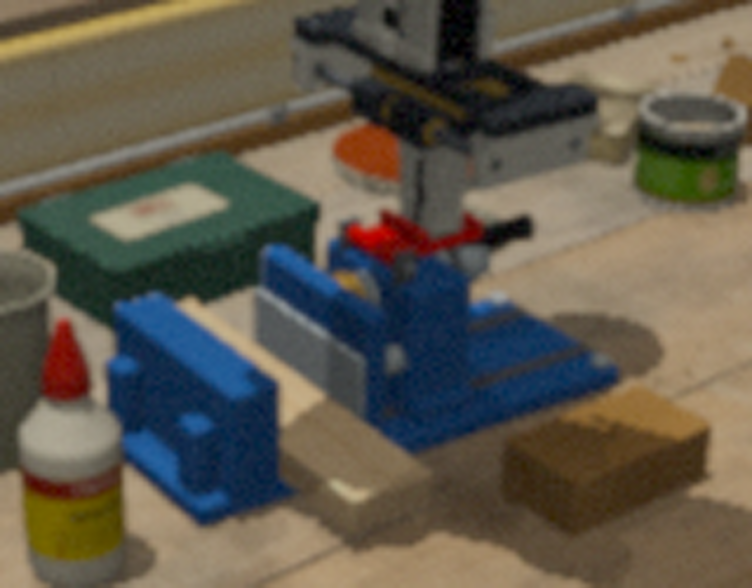

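The jaw is now close to the strip, and the ridge is being pushed with about 6 N. I'll continue in small steps.

```bash
(
python3 -m handwheel '[[-1,-0.1,0,0,0,0,0],[-1,0,0,0,0,0,0]]'
python3 -m handwheel '[[-1,-0.1,0,0,0,0,0],[-1,0,0,0,0,0,0]]'
python3 -m handwheel '[[-1,-0.1,0,0,0,0,0],[-1,0,0,0,0,0,0]]') | egrep 'pos|^force'
```

```text
tool_pos: [0.5726, -0.058, 0.2912]
force: [-0.3, -6.7, 10.3]
tool_pos: [0.5729, -0.0556, 0.2913]
force: [-1.1, -7.9, 11.3]
tool_pos: [0.573, -0.0542, 0.2916]
force: [-0.4, -14.6, 11.3]
```

```bash
(
python3 -m handwheel '[[-1,-0.04,0,0,0,0,0],[-1,0,0,0,0,0,0]]'
) | egrep 'pos|^force'
python3 - <<'E'
from h import *
s=snapshot("top");cv2.imwrite("pics/t3.png",cv2.resize(s["color"][110:225,210:380,::-1],None,fx=4.7,fy=4.7,interpolation=cv2.INTER_CUBIC))
E
```

```text
tool_pos: [0.5731, -0.0539, 0.2917]
force: [0.3, -19.0, 11.5]
```

View pics/t3.png

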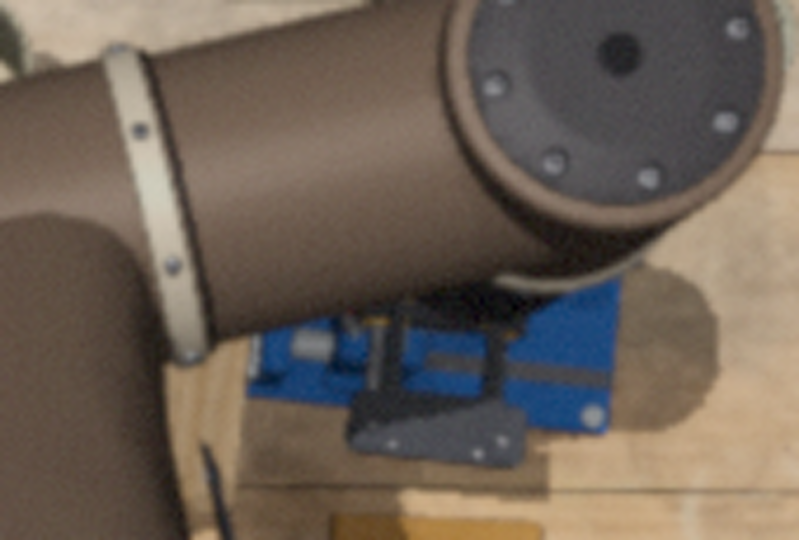

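Force rises at about 15 N/mm, so the strip is home and the jaw is pressing on it lightly. I'll ease off a little, lift straight up so the lever springs and locks, then move over to the peg.

```bash
(
python3 -m handwheel '[[-1,0.02,0,0,0,0,0],[-1,0,0,-0.2,0,0,0],[-1,0,0,-0.2,0,0,0],[-1,0,0,-0.3,0,0,0],[-1,0,0,-0.6,0,0,0]]'
python3 -m handwheel '[[-1,0,0,-1,0,0,0],[-1,0,0,-1,0,0,0],[1,0.8,0,-0.8,0,0,0],[1,1,0,0,0,0,0],[1,1,0,0,0,0,0]]'
python3 -m handwheel '[[1,0,0,0,0,0,0],[1,0,0,0,0,0,0]]'
) | egrep 'pos|^force|orie|openi'
python3 - <<'E'
from h import *
P=pose();s=snapshot("wrist");np.save("w3.npy",dict(s=s,t=P[0],e=P[1].as_quat()),allow_pickle=True)
cv2.imwrite("pics/w3.png",cv2.resize(s["color"][:,:,::-1],(768,576),interpolation=cv2.INTER_CUBIC))
E
```

```text
tool_pos: [0.5722, -0.0513, 0.3216]
orientation: [179.9, -0.0, -95.5]
force: [0.2, 0.3, 0.2]
opening: 0.0003
tool_pos: [0.5657, -0.1214, 0.3927]
orientation: [-179.9, 0.0, -95.4]
force: [0.6, 0.2, -1.0]
opening: 0.0251
tool_pos: [0.5659, -0.1208, 0.3919]
orientation: [-180.0, 0.0, -95.5]
force: [0.3, 0.1, 0.9]
opening: 0.045
```

View pics/w3.png

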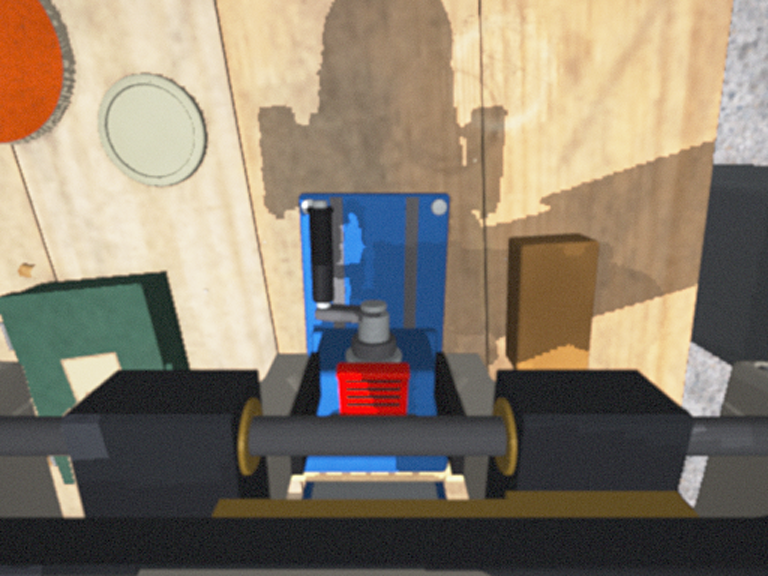

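The crank peg now runs from (320,206) to (323,302), with the hub at (373,310). The strip lies against both jaws at the bottom of the image.

```bash
python3 - <<'E'
from h import *
d=np.load("w3.npy",allow_pickle=True).item();s=d["s"];R=Ro.from_quat(d["e"]);M=s["tool_from_camera"];P=(d["t"],R)
def wb(u,v,z):
    q=M[:3,:3]@np.array([(u/1.5-s["cx"])/s["fx"],(v/1.5-s["cy"])/s["fy"],1])
    q=R.apply(q);c=R.apply(M[:3,3])+d["t"];return np.round((c+q*(z-c[2])/q[2])*1000,1)
for z in(.065,.08,.095): print(wb(320,206,z),wb(323,302,z))
print("hub",wb(373,304,.09),"lever free",wb(373,364,.133), d["t"])
yd=np.array([.096,.9954]);xd=np.array([.9954,-.096])
for th in(50,70,90,110,130):
  a=np.radians(th)
  for ye in(-170,-104):
    c=np.array([574.4,-16.6])+yd*(ye+16.6)
    p=np.r_[c+xd*36*np.sin(a),80+36*np.cos(a)]/1000
    print(th,ye,np.round(proj_w(s,P,p)*1.5,1))
E
```

```text
[ 599.  -173.1   65. ] [ 605.9 -104.9   65. ]
[ 596.9 -174.7   80. ] [ 603.5 -109.8   80. ]
[ 594.9 -176.2   95. ] [ 601.2 -114.7   95. ]
hub [ 569.  -108.5   90. ] lever free [570.9 -86.  133. ] [ 0.56587215 -0.12080084  0.39194747]
50 -170 [[332.3 213.6]]
50 -104 [[335.2 317.4]]
70 -170 [[323.8 211.2]]
70 -104 [[327.2 311.6]]
90 -170 [[322.6 208.8]]
90 -104 [[326.  305.5]]
110 -170 [[327.9 206.6]]
110 -104 [[330.8 299.9]]
130 -170 [[338.5 204.7]]
130 -104 [[340.7 295.3]]
```

```bash
python3 - <<'E'
from h import *
s=snapshot("scene");cv2.imwrite("pics/s4.png",s["color"][:,:,::-1])
C=s["color"].astype(int)
def pr(X):
    x=s["R"]@X+s["t"];return s["fx"]*x[0]/x[2]+s["cx"],s["fy"]*x[1]/x[2]+s["cy"]
yd=np.array([.096,.9954]);xd=np.array([.9954,-.096])
for th in(60,75,90,105,120):
  a=np.radians(th);r=[]
  for ye in(-177,-112):
    c=np.array([576,-16.6])+yd*(ye+16.6)
    r.append(np.round(pr(np.r_[c+xd*36*np.sin(a),80+36*np.cos(a)]/1000),1))
  print(th,r)
cv2.imwrite("pics/s4z.png",cv2.resize(s["color"][150:220,230:320,::-1],None,fx=8,fy=8,interpolation=cv2.INTER_CUBIC))
E
```

```text
60 [array([294.9, 170.3]), array([277.8, 175. ])]
75 [array([293.9, 172.5]), array([276.9, 177.3])]
90 [array([293.4, 175.2]), array([276.4, 180. ])]
105 [array([293.4, 178.2]), array([276.5, 183. ])]
120 [array([294. , 181.2]), array([277.1, 186.1])]
```

View pics/s4z.png

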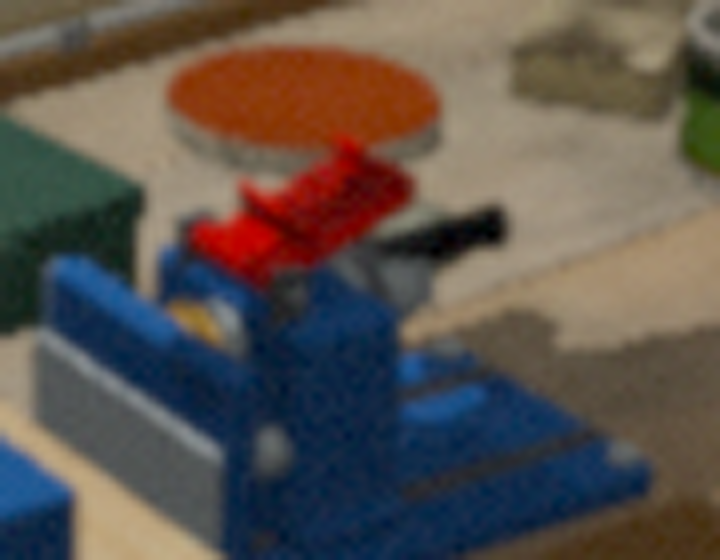

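The scene view shows the lever up and the jaw on the strip. The peg end at (495,225) maps to (292,178), which puts the crank at about 95–100°. I'll descend and grip it.

```bash
(
python3 -m handwheel '[[1,0.5,-0.5,0.8,0,0,0],[1,0.5,-0.5,0.8,0,0,0],[1,0.44,-0.44,0.8,0,0,0],[1,0,0,0.8,0,0,0],[1,0,0,0.8,0,0,0]]'
python3 -m handwheel '[[1,0,0,0.8,0,0,0],[1,0,0,0.8,0,0,0],[1,0,0,0.64,0,0,0],[1,0,0,0,0,0,0]]'
python3 -m handwheel '[[-1,0,0,0,0,0,0],[-1,0,0,0,0,0,0],[-1,0,0,0,0,0,0],[-1,0,0,0,0,0,0],[-1,0,0,0,0,0,0]]'
python3 -m handwheel '[[-1,0,0,0,0,0,0],[-1,0,0,0,0,0,0],[-1,0,0,0,0,0,0],[-1,0,0,0,0,0,0],[-1,0,0,0,0,0,0]]'
) | egrep 'pos|force|orie|openi'
python3 - <<'E'
from plant import *
print(get_obs()["moment"],get_obs()["joint_pos"])
E
```

```text
tool_pos: [0.5985, -0.1603, 0.2904]
orientation: [180.0, -0.0, -95.4]
force: [-0.0, 0.4, -0.2]
opening: 0.0874
gripper_force: 0.0
tool_pos: [0.598, -0.1602, 0.2342]
orientation: [179.8, -0.0, -95.4]
force: [-0.5, 0.7, 0.8]
opening: 0.0876
gripper_force: 0.0
tool_pos: [0.5983, -0.1604, 0.2358]
orientation: [-180.0, 0.0, -95.5]
force: [-0.5, -0.2, -0.2]
opening: 0.0428
gripper_force: 0.0
tool_pos: [0.5996, -0.1603, 0.2361]
orientation: [-179.8, 0.0, -95.4]
force: [4.8, -1.0, -3.3]
opening: 0.0151
gripper_force: 40.9
[-0.24278142 -1.82619996  0.06318669] [ 3.04187325e+00  2.41739612e+01 -1.80789060e+01  3.01486020e-02
 -4.75520302e+01 -8.48831961e+00]
```

```bash
(
python3 -m handwheel '[[-1,0,-0.04,0,0,0,0],[-1,0,0.08,0.37,0,0,0],[-1,0,0,0,0,0,0]]'
python3 -m handwheel '[[-1,0,0.17,0.33,0,0,0],[-1,0,0,0,0,0,0]]'
) | egrep 'pos|force|orie|openi'
```

```text
tool_pos: [0.5969, -0.1601, 0.2258]
orientation: [179.9, 0.0, -95.5]
force: [0.4, 0.6, -3.9]
opening: 0.0148
gripper_force: 41.0
tool_pos: [0.5917, -0.1596, 0.2177]
orientation: [179.8, 0.0, -95.5]
force: [-3.1, 3.0, 2.4]
opening: 0.015
gripper_force: 41.1
```

```bash
(
python3 -m handwheel '[[-1,0,0.25,0.28,0,0,0],[-1,0,0.32,0.20,0,0,0],[-1,0,0,0,0,0,0]]'
python3 -m handwheel '[[-1,0,0.36,0.11,0,0,0],[-1,0,0.37,0.02,0,0,0],[-1,0,0,0,0,0,0]]'
) | egrep 'pos|force|orie|openi'
```

```text
tool_pos: [0.5784, -0.1583, 0.2082]
orientation: [-180.0, -0.0, -95.4]
force: [-6.6, 5.5, 18.8]
opening: 0.0154
gripper_force: 41.2
tool_pos: [0.563, -0.1568, 0.2059]
orientation: [-179.5, -0.0, -95.4]
force: [2.7, 1.5, 15.2]
opening: 0.015
gripper_force: 41.0
```

```bash
(
python3 -m handwheel '[[-1,0,0.37,-0.17,0,0,0],[-1,0,0.33,-0.17,0,0,0],[-1,0,0,0,0,0,0]]'
python3 -m handwheel '[[-1,0,0.28,-0.25,0,0,0],[-1,0,0.20,-0.32,0,0,0],[-1,0,0,0,0,0,0]]'
) | egrep 'pos|force|orie|openi'
```

```text
tool_pos: [0.5444, -0.1551, 0.2125]
orientation: [-179.8, 0.0, -95.4]
force: [4.3, 2.2, 5.5]
opening: 0.0154
gripper_force: 41.0
tool_pos: [0.5324, -0.1539, 0.2264]
orientation: [-179.8, 0.0, -95.4]
force: [5.0, 1.9, 3.6]
opening: 0.015
gripper_force: 41.0
```

```bash
(
python3 -m handwheel '[[-1,0,0.11,-0.36,0,0,0],[-1,0,0.02,-0.38,0,0,0],[-1,0,0,0,0,0,0]]'
python3 -m handwheel '[[-1,0,-0.08,-0.37,0,0,0],[-1,0,-0.17,-0.33,0,0,0],[-1,0,0,0,0,0,0]]'
) | egrep 'pos|force|orie|openi'
```

```text
tool_pos: [0.5289, -0.1536, 0.2445]
orientation: [-179.9, 0.0, -95.4]
force: [4.0, 1.1, 1.4]
opening: 0.0148
gripper_force: 41.0
tool_pos: [0.5344, -0.1542, 0.2611]
orientation: [179.9, 0.0, -95.5]
force: [2.8, 2.5, -3.7]
opening: 0.0152
gripper_force: 41.0
```

```bash
(
python3 -m handwheel '[[-1,0,-0.25,-0.28,0,0,0],[-1,0,-0.32,-0.20,0,0,0],[-1,0,0,0,0,0,0]]'
python3 -m handwheel '[[-1,0,-0.36,-0.11,0,0,0],[-1,0,-0.38,-0.02,0,0,0],[-1,0,0,0,0,0,0]]'
) | egrep 'pos|force|orie|openi'
```

```text
tool_pos: [0.5475, -0.1555, 0.2734]
orientation: [179.7, 0.0, -95.5]
force: [-5.0, 5.3, -1.6]
opening: 0.0149
gripper_force: 41.2
tool_pos: [0.5669, -0.1573, 0.2783]
orientation: [179.9, -0.0, -95.4]
force: [-5.1, 5.9, 6.7]
opening: 0.015
gripper_force: 41.2
```

```bash
(
python3 -m handwheel '[[-1,0,-0.37,0.08,0,0,0],[-1,0,-0.33,0.17,0,0,0],[-1,0,0,0,0,0,0]]'
python3 -m handwheel '[[-1,0,-0.28,0.25,0,0,0],[-1,0,-0.20,0.32,0,0,0],[-1,0,0,0,0,0,0]]'
python3 -m handwheel '[[-1,0,-0.11,0.36,0,0,0],[-1,0,0,0,0,0,0]]'
) | egrep 'pos|force|orie|openi'
```

```text
tool_pos: [0.5852, -0.159, 0.2722]
orientation: [-179.9, -0.0, -95.4]
force: [-0.5, 3.0, 3.7]
opening: 0.0152
gripper_force: 41.1
tool_pos: [0.5974, -0.1602, 0.2576]
orientation: [-179.9, -0.0, -95.4]
force: [2.3, 2.2, 0.9]
opening: 0.0153
gripper_force: 41.1
tool_pos: [0.6, -0.1604, 0.2485]
orientation: [-179.9, -0.0, -95.4]
force: [2.9, 2.1, 0.6]
opening: 0.0152
gripper_force: 41.0
```

```bash
(
python3 -m handwheel '[[-1,0,-0.02,0.3,0,0,0],[-1,0,0,0,0,0,0]]'
python3 -m handwheel '[[1,0,0,0,0,0,0],[1,0,0,0,0,0,0],[1,0,0,0,0,0,0],[1,0,0,0,0,0,0],[1,0,0,0,0,0,0]]'
python3 -m handwheel '[[1,0,0,0,0,0,0],[1,0,0,0,0,0,0],[1,0,0,-0.5,0,0,0],[1,0,0,-1,0,0,0],[1,0,0,-1,0,0,0]]'
python3 -m handwheel '[[1,0,0,-1,0,0,0],[1,0,0,-1,0,0,0],[1,0,0,-1,0,0,0],[1,0.8,0,-0.5,0,0,0],[1,0,0,0,0,0,0]]'
) | egrep 'pos|force|orie|openi|clock'
python3 - <<'E'
from h import *
s=snapshot("top");cv2.imwrite("pics/t5.png",s["color"][:,:,::-1]);w=snapshot("wrist");cv2.imwrite("pics/w5.png",w["color"][:,:,::-1])
s0=cv2.imread("pics/s4.png")
s=snapshot("scene");cv2.imwrite("pics/s5.png",s["color"][:,:,::-1])
# orange spring pack / bystander change between pre-crank and now
d=np.abs(s0.astype(int)-s["color"][:,:,::-1]).sum(2)>60
for n,(a,b,c,e) in dict(glue=(195,255,182,210),cork=(212,242,288,330),cup=(180,230,160,192),strip=(195,245,225,275),jaw=(165,215,230,275)).items(): print(n,d[a:b,c:e].sum())
# strip: pine pixels in top view, angle
E
```

```text
clock: 19.68
tool_pos: [0.6004, -0.1605, 0.2409]
orientation: [-179.9, -0.0, -95.4]
force: [3.1, 2.9, 0.9]
opening: 0.0148
gripper_force: 41.0
clock: 20.3
tool_pos: [0.5995, -0.1606, 0.2399]
orientation: [180.0, -0.0, -95.5]
force: [0.4, -0.6, -0.4]
opening: 0.0595
gripper_force: 0.0
clock: 20.92
tool_pos: [0.5996, -0.1605, 0.304]
orientation: [-180.0, -0.0, -95.4]
force: [0.8, 0.3, 0.3]
opening: 0.0875
gripper_force: 0.0
clock: 21.55
tool_pos: [0.5975, -0.1818, 0.3913]
orientation: [-179.9, -0.0, -95.5]
force: [0.2, -0.0, -0.4]
opening: 0.0875
gripper_force: 0.0
glue 1
cork 359
cup 1
strip 142
jaw 189
```

```bash
python3 - <<'E'
from h import *
for f in("s4","s5"):
    h=cv2.cvtColor(cv2.imread(f"pics/{f}.png"),cv2.COLOR_BGR2HSV).astype(int);H,S,V=h[...,0],h[...,1],h[...,2]
    def c(m,a,b,l,r):
        y,x=np.nonzero(m[a:b,l:r]);return len(x),np.round([x.mean()+l,y.mean()+a,x.min()+l,x.max()+l,y.min()+a,y.max()+a],1).tolist()
    print(f,"lever",c(((H<4)|(H>176))&(S>180)&(V>110),160,200,245,290))
    print("spring",c((H>10)&(H<28)&(S>120)&(V>80),183,196,248,264))
    print("cork",c((H>6)&(H<20)&(S>140),208,245,283,335))
    print("steel",c((S<70)&(V>60)&(V<150),188,222,232,262))
# strip edges in top view vs. jaw
t=cv2.cvtColor(cv2.imread("pics/t5.png"),cv2.COLOR_BGR2HSV)
s=snapshot("top")
for n,im in(("start","top0"),("now","t5")):
    t=cv2.cvtColor(cv2.imread(f"pics/{im}.png"),cv2.COLOR_BGR2HSV).astype(int)
    m=((t[...,0]>20)&(t[...,0]<32)&(t[...,1]>50)&(t[...,1]<140)&(t[...,2]>150))[115:225,235:280]
    y,x=np.nonzero(m);r=cv2.minAreaRect(np.c_[x+235,y+115].astype(np.float32));print(n,len(x),r,[np.nonzero(q)[0][[0,-1]].tolist() if q.any() else 0 for q in m[::12]])
E
```

```text
s4 lever (126, [264.8, 177.0, 254.0, 277.0, 168.0, 183.0])
spring (11, [254.1, 189.6, 252.0, 256.0, 188.0, 192.0])
cork (848, [308.0, 227.2, 287.0, 329.0, 213.0, 243.0])
steel (388, [245.8, 203.7, 232.0, 260.0, 188.0, 221.0])
s5 lever (106, [265.1, 178.8, 254.0, 280.0, 168.0, 185.0])
spring (6, [253.0, 188.8, 252.0, 254.0, 188.0, 190.0])
cork (860, [308.3, 227.1, 287.0, 330.0, 212.0, 242.0])
steel (370, [245.7, 203.8, 232.0, 260.0, 188.0, 221.0])
start 1625 ((255.7629852294922, 169.00137329101562), (21.512723922729492, 98.03731536865234), 6.009006023406982) [0, [17, 34], [15, 34], [13, 33], [13, 31], [11, 30], [10, 28], [9, 26], [8, 26], 0]
now 811 ((251.57232666015625, 176.8457794189453), (22.328662872314453, 81.81859588623047), 4.573921203613281) [0, 0, [13, 23], [13, 25], [12, 27], [10, 27], [9, 25], [6, 26], [6, 20], 0]
```

```bash
python3 - <<'E'
from h import *
d=np.load("w3.npy",allow_pickle=True).item()
P=pose();s5=snapshot("wrist")
for n,s,t,R in(("w3",d["s"],d["t"],Ro.from_quat(d["e"])),("w5",s5,P[0],P[1])):
    M=s["tool_from_camera"]
    def wb(u,v,z):
        q=R.apply(M[:3,:3]@np.array([(u-s["cx"])/s["fx"],(v-s["cy"])/s["fy"],1]));c=R.apply(M[:3,3])+t;return np.round((c+q*(z-c[2])/q[2])*1000,1)
    h=cv2.cvtColor(s["color"],cv2.COLOR_RGB2HSV).astype(int)
    m=((h[...,0]<5)|(h[...,0]>175))&(h[...,1]>170)&(h[...,2]>100);m[:,:200]=0;m[:,320:]=0;m[:150]=0
    y,x=np.nonzero(m);e=np.array([np.nonzero(m[:,c])[0][0] for c in range(int(np.percentile(x,20)),int(np.percentile(x,80)))])
    print(n,x.min(),x.max(),y.min(),y.max(),"free edge",wb(x.mean(),np.median(e),.133))
    b=(h[...,0]>100)&(h[...,0]<125)&(h[...,1]>150)&(h[...,2]>50);b[:,:190]=0;b[:,320:]=0
    e=[np.nonzero(b[:,c])[0][0] for c in range(225,275)];print("bed edge",wb(250,np.median(e),.014))
    g=(h[...,2]<45);g[:,:195]=0;g[:,235:]=0;g[:110]=0
a=cv2.imread("pics/s4.png",0);b=cv2.imread("pics/s5.png",0)
for nm,(y0,y1,x0,x1) in dict(carriage=(190,215,262,280),lever=(166,188,252,284),peg=(174,184,276,294),fixed=(190,232,202,240),jaw=(182,218,234,262)).items():
    r=cv2.matchTemplate(b[y0-6:y1+6,x0-6:x1+6],a[y0:y1,x0:x1],cv2.TM_CCOEFF_NORMED);_,v,_,l=cv2.minMaxLoc(r);print(nm,l[0]-6,l[1]-6,round(v,3))
E
```

```text
w3 225 272 242 276 free edge [571.2 -86.6 133. ]
bed edge [ 561.8 -172.3   14. ]
w5 262 310 304 332 free edge [573.9 -80.5 133. ]Traceback (most recent call last):
  File "<stdin>", line 13, in <module>
IndexError: index 0 is out of bounds for axis 0 with size 0
```

```bash
python3 - <<'E'
from h import *
a=cv2.imread("pics/s4.png",0);b=cv2.imread("pics/s5.png",0)
for nm,(y0,y1,x0,x1) in dict(carriage=(190,215,262,280),lever=(166,188,252,284),peg=(174,184,276,294),fixed=(190,232,202,240),jaw=(182,218,234,262),knob=(200,212,258,270)).items():
    A=cv2.resize(a[y0:y1,x0:x1],None,fx=4,fy=4,interpolation=cv2.INTER_CUBIC);B=cv2.resize(b[y0-6:y1+6,x0-6:x1+6],None,fx=4,fy=4,interpolation=cv2.INTER_CUBIC)
    r=cv2.matchTemplate(B,A,cv2.TM_CCOEFF_NORMED);_,v,_,l=cv2.minMaxLoc(r);print(nm,l[0]/4-6,l[1]/4-6,round(v,3))
# expected pixel shift per 10 mm of carriage travel in -y, and of lever pad 11 mm down
s=snapshot("scene")
def pr(X):
    x=s["R"]@np.array(X)+s["t"];return np.array([s["fx"]*x[0]/x[2]+s["cx"],s["fy"]*x[1]/x[2]+s["cy"]])
print(pr([.57,-.08,.12])-pr([.57,-.07,.12]),pr([.57,-.08,.109])-pr([.57,-.08,.12]))
E
```

```text
carriage 0.0 -0.25 0.877
lever -0.25 -0.5 0.906
peg 0.0 -1.5 0.905
fixed 0.0 0.0 0.996
jaw 0.0 0.0 0.975
knob 0.0 -0.5 0.968
[ 2.59239311 -0.89053179] [-0.22187617  3.55792962]
```

```bash
python3 -c "
from plant import *
print(close_job())"
```

```text
the job is handed in; nothing more can be done
None
```

The strip is clamped between the jaws: the jaw was slid up and locked, the crank was wound about one full turn clockwise and released, and the job was handed in after about 22 s. Image comparison showed no movement of the glue, cork or cup; I couldn't measure the clamping force directly.

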